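Roll the wax runner over to its gate face and set it in the corner stop

TASK

Set the green six-sided wax runner up for welding: roll it to the left along the bench, one face at a time and twice over, laying each face down under control instead of letting it flop, until the face with the three pink gate pads is on top. Do not pick it up off the bench. Then slide it gently home into the aluminium corner stop, long side against the fence and plain end against the end block, let go of it, and leave everything else on the bench where it is.

Things in the scene. Friction and masses are not known exactly. Their poses are not given: they have to be found in the camera images.
- runner: Solid green wax bar, regular hexagonal prism, 52 mm across flats (60 over corners, faces 30 wide), 180 mm long, 0.3-0.55 kg, lying on a face. Origin on its axis at mid-length, 26 mm above the bench lying flat, 30 mm on an edge. y runs along the bar to its hanger-pin end, which is towards the robot (within 25 deg); z is up at the start only. Rolling over one face moves the axis 30 mm sideways.
- gate (a point): Centre of the runner's gate-pad face, 26 mm from the axis; that face alone has three flush pink pads, 25 mm wide. z is its outward normal (straight up when the face is on top), y runs along the bar. At the start it looks down and to the robot's right, 120 deg from up: two faces of rolling to the left bring it on top. A pink dab on each end of the bar marks its side.
- pin (a point): Tip of the steel hanger pin, 10 mm thick, 22 mm out from the runner's +y end, on its axis. The -y end of the runner is plain and flat, 90 mm from the runner's origin.
- stop: Aluminium corner stop screwed down: fence (240 long, 10 thick) on the left, end block (72 long, 12 thick) at its far end, both 30 mm high. Origin in the inner corner at bench height; x points to the robot's left through the fence, y along the fence towards the robot. Inner faces: fence at x = 0, block at y = 0 (x from -72 mm to 0). Behind both are feet, 34-40 mm wide, up to 11 mm high.
- home (a point): Point fixed to the stop where the runner's origin is when home: x -30, y 90, z 26 mm in the stop's frame (same axes). There the runner's long corner edge, at half its height, touches the fence, and its plain end touches the block.
- pattern_a: Bystander: cream wax pattern of a lever handle, 150 mm long, 34 mm wide, up to 18 mm high, lying along its x axis to the right of the runner; origin under its middle. Leave it.
- pattern_b: Bystander: a second such pattern, far left on the bench. Leave it.
- spatula: Bystander: spatula with wooden handle, 200 mm long, lying beyond the end block; origin under its middle. Leave it.
- dish: Bystander: white ceramic dish, 84 mm across, 30 mm high, left of the stop's far end; origin under its middle. Leave it.
- spray: Bystander: white spray bottle with red cap, 56 mm across, 160 mm high, left of the fence; origin under its middle. Leave it.
- bar_spare: Bystander: brown square wax bar 30 x 170 x 30 mm on the right; origin under its middle. Leave it.
- brush: Bystander: bench brush 170 mm long on the right; origin under its middle. Leave it.
Mind the look-alikes: they are no part of the job. Several things look just like the runner: the one meant starts farthest to the robot's left.

How it is judged (in metres and radians):
On the way, in this order (a step that is already met when the one before it is completed fails the run):
1. the runner is rolled over one face to the left and laid flat (angle between gate's own z axis and vertical between 0.97 and 1.12 rad and angular speed of runner below 0.5 rad/s), for 0.2 s.
2. it is rolled over a second face and lies flat with the gate face on top (angle between gate's own z axis and vertical below 0.08 rad and angular speed of runner below 0.5 rad/s), for 0.2 s.
At the end, for the whole second after the job is handed in: The runner lies flat on the bench with the pink gate pads on top (within 3.4 degrees), home in the corner stop: its axis within 3 mm of the touching position both ways and parallel to the fence within 2 degrees, at rest and released (angle between gate's own z axis and vertical below 0.06 rad and height (world z) of runner below 0.029 m and x of runner in the frame of stop between -0.033 and -0.027 m and y of runner in the frame of stop between 0.087 and 0.093 m and angle between the y axis of runner and the y axis of stop, either way round below 0.035 rad and linear speed of runner below 0.01 m/s and contact force between runner and the fingers below 0.1 N).
It fails at once if the runner is picked up off the bench (axis higher than 45 mm) (height (world z) of runner above 0.045 m).
It fails at once if the runner is let flop over on to a face (turning faster than 6 rad/s) (angular speed of runner above 6 rad/s).
It fails at once if the runner is rammed into the stop (more than 40 N) (contact force between runner and stop above 40 N).
It fails at once if a bystander is moved more than 20 mm (distance of any of pattern_a, pattern_b, spatula, dish, spray, bar_spare, brush from where it was at the start of the episode above 0.02 m).
It also fails if it takes over 61 s, if anything falls off the work surface, if the arm or the gripper's body presses on something with over 40 N, if the wrist force passes 120 N, or if a joint passes its speed limit or range.

ROBOT

A 6-joint arm with a two-finger parallel gripper is mounted at the origin on the work surface. World frame = base frame: x ahead of the robot, y to its left, z up, the work surface at z = 0. Lengths are in mm, angles in rad, forces in N, time in s.
With the tool pointing down it reaches from about 250 to 775 mm from the base axis. Payload 8.9 kg.
Tool frame: the origin (TCP) lies at the very end of the fingers, on their centre line; the grasp point (between the pads) lies 19 mm behind it (bot.grasp_offset is the distance from the TCP to the grasp point, in mm); z points along the fingers, y is the line along which they close (so a half turn about z gives the same grasp; the last joint's range is limited). The gripper opens to 85 mm and grips with 20 to 120 N. Pads are 22 mm wide; open, the fingers measure 114 mm over their backs; the gripper's body (76 mm by 85 mm) begins 54 mm behind the grasp point. The pads swing forward as they close: fully open they stand 13 mm farther back than shut.
Start: joints at [-1.309, 0.291, -0.153, 1.127, 0, 1.431], TCP at [204.833, -483.391, 193.305] pointing down, gripper open.
Joint ranges: [-2.52, 2.52], [-0.91, 1.74], [-1.3, 1.37], [-1.96, 2.02], [-1.52, 1.47], [-3.14, 3.14]. Speed limits (rad/s): [2.22, 2.22, 2.79, 3.14, 3.14, 3.14].

INTERFACE

Orientations are given as a 3x3 rotation matrix whose columns are the frame's x, y, z axes.
In Python, from workcell import sensors, imaging, close_job, bot gives the robot as it stands.
- The arm moves only by the tool arm_command, never from a script. Its argument "rows" is a list of rows, each a list of 7 numbers: the shift along the world's x, y, z in mm, then the turn, a rotation vector about the world's x, y, z in rad, then the closure, from -1 (fully open) to 1 (shut). In form: [[tx, ty, tz, wx, wy, wz, claw], ...]. A call has exactly 10 rows; each row is the pose to reach, as a shift and turn from the pose commanded when the call began; what a row does not reach only later rows make up. A row lasts 1/12 s, in which the tool goes at most 41.7 mm and 7.16 degrees, less where a joint would pass 70% of its speed; a pose out of reach is approached as far as the arm can. A call with a gripper value outside its range is refused whole. The fingers move at their own pace and stop on an object; "squeeze" is the grip in N (left out, the last holds). Time passes only in rows, so rows that repeat a pose let the fingers close, or fill a call up. It gives the time, the measured TCP pose, the force, the opening and the grip force at its end, in the units of the state.
- sensors.observe(): the state, without advancing time (a new reading comes with each control period).
- imaging.camera(name): name is "scene" or "top" or "wrist"; returns a dict with "pixels" (480x640x3 uint8, red, green, blue), "vfov" (degrees; the focal length in pixels is half the picture's height over the tangent of half this angle, whatever the lens; pixels are square), "cx", "cy" (the principal point, pixels), "world_to_cam" (4x4, takes a point from world to camera coordinates); the wrist camera has in their place "tool_from_camera" (4x4, takes a point from camera to tool coordinates, whose origin is the TCP and whose axes are the flange's). Camera axes: x right, y down, z forward; pixel columns grow to the right and rows downward; lengths in mm; the calibration is good to about 2 mm. The wrist camera is an equidistant fisheye: a pixel r from the principal point sees the ray r / f radians off the axis. A picture is of the moment at which its call begins: read the wrist's pose just before it. There is no depth.
- close_job(): hands the job in; it is judged then, once.
The state is a dict: "t": time; "qpos": joint angles; "dq": joint speeds; "effort": joint torques, N m; "tool_pos": TCP position; "tcp_rot": TCP orientation; "contact_force": force on the tool from outside, world axes, zero at the start; "moment": the same for the moment, N m; "gripper_width": finger opening in mm; "grasp_force": force on a finger pad.
Only numpy, scipy, OpenCV 4.12 (cv2) and the standard library are available. Lean on these libraries where they do the work, as an engineer would, in place of code of your own. Each camera call takes 0.05 s, during which the arm holds its last target. There are 200 camera calls.

## Working session

There is one attempt and no reset: what is moved stays moved. The work goes in short steps, Python scripts to look and compute and a tool call to move; the robot and the scene stay as the last step left them, time stands still between calls to the robot, and variables do not carry over. Pictures are saved under pics/ and viewed, at most 10 in all, crops included, and the job is handed in when it is done.

Besides the shell and the picture viewer there is one more tool, called after "Request:" as name([rows], argument=value, ...), one row to a line, values as JSON. arm_command: Moves the arm, as the interface text tells. Its arguments: {"type":"object","properties":{"rows":{"type":"array","items":{"type":"array","items":{"type":"number"}}},"squeeze":{"type":"number"}},"required":["rows"]}

```bash
mkdir -p pics; cat > h.py <<'E'
import numpy as np, cv2
from workcell import sensors, imaging, close_job, bot
def cam(n,save=None):
    c=imaging.camera(n)
    if save: cv2.imwrite('pics/'+save,c['pixels'][:,:,::-1])
    return c
def ray2plane(c,u,v,z):
    f=240/np.tan(np.radians(c['vfov'])/2)
    W=np.linalg.inv(c['world_to_cam']); d=W[:3,:3]@np.array([(u-c['cx'])/f,(v-c['cy'])/f,1]); o=W[:3,3]
    return o+d*(z-o[2])/d[2]
E
python3 - <<'E'
from h import *
a=cam('scene','s1.png');b=cam('top','t1.png')
print(b['vfov'],b['world_to_cam'],a['world_to_cam'])
s=sensors.observe();print(s['t'],s['tool_pos'],s['tcp_rot'])
E
```

```text
42.380764782336016 [[-2.85651621e-02 -9.99524833e-01  1.15818904e-02 -1.02320483e+01]
 [-9.98135145e-01  2.78963001e-02 -5.42957536e-02  5.57836589e+02]
 [ 5.39468622e-02 -1.31112588e-02 -9.98457726e-01  1.40621834e+03]
 [ 0.00000000e+00  0.00000000e+00  0.00000000e+00  1.00000000e+00]] [[-2.87630521e-01  9.57739953e-01  1.69295733e-03  1.76471797e+02]
 [ 5.26844512e-01  1.59698760e-01 -8.34824033e-01 -2.39027621e+02]
 [-7.99814693e-01 -2.39228946e-01 -5.50514276e-01  1.59267367e+03]
 [ 0.00000000e+00  0.00000000e+00  0.00000000e+00  1.00000000e+00]]
0.1 [ 204.72748831 -482.97074482  192.79801846] [[ 9.20749486e-01  3.90154219e-01 -2.63994161e-04]
 [ 3.90154257e-01 -9.20748805e-01  1.13737448e-03]
 [ 2.00679142e-04 -1.15023541e-03 -9.99999318e-01]]
```

View pics/t1.png

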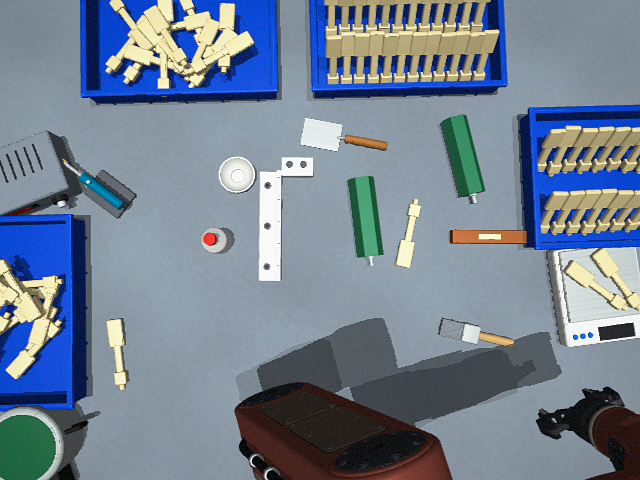

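View pics/s1.png

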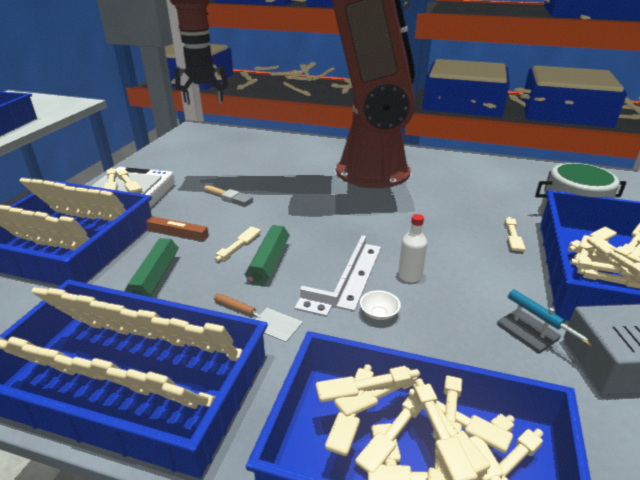

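Candidates: green bar at top-view (365,218), look-alike green bar at (462,157), and a green pot lid at (20,440). The bar farthest left is (365,218). The stop's inner corner is near (282,177). Next I'll measure and take a check crop.

```bash
cat > m.py <<'E'
from h import *
def runner(c,z=26,box=(290,120,430,290)):
    im=c['pixels'];hsv=cv2.cvtColor(im,cv2.COLOR_RGB2HSV)
    m=((hsv[...,0]>60)&(hsv[...,0]<90)&(hsv[...,1]>110)).astype(np.uint8)
    x0,y0,x1,y1=box;k=np.zeros_like(m);k[y0:y1,x0:x1]=m[y0:y1,x0:x1]
    cs,_=cv2.findContours(k,cv2.RETR_EXTERNAL,cv2.CHAIN_APPROX_NONE);ct=max(cs,key=cv2.contourArea)[:,0,:]
    P=np.array([ray2plane(c,u,v,z)[:2] for u,v in ct],np.float32)
    r=cv2.minAreaRect(P);return r,ct
def line(c,mask,rows,z,side):
    pass
E
python3 - <<'E'
from m import *
print([x for x in dir(bot) if x[0]!='_'])
c=cam('top');W=np.linalg.inv(c['world_to_cam']);print('cam',W[:3,3])
r,ct=runner(c);print('runner',r,ct.min(0),ct.max(0)); print(cv2.boxPoints(r))
im=c['pixels'].astype(int)
g=im.min(2)
for v in (190,210,230,250,270): print(v,g[v,255:292])
for u in (290,300,308): print(u,g[150:186,u])
for n,p in dict(spray=(215,240),pa=(408,235),corner=(282,177),dish=(237,175)).items(): print(n,ray2plane(c,*p,0)[:2])
cv2.imwrite('pics/crop1.png',cv2.resize(c['pixels'][140:300,240:440,::-1],None,fx=4,fy=3.75))
E
```

```text
['IKError', 'grasp_offset']
cam [ 480.64295725   -7.35147057 1434.45623492]
runner ((589.33447265625, -137.60191345214844), (182.33416748046875, 58.91270065307617), 5.3224873542785645) [348 176] [382 256]
[[ 495.82806  -116.729355]
 [ 501.2929   -175.38805 ]
 [ 682.8409   -158.47447 ]
 [ 677.37604   -99.81578 ]]
190 [143 142 144 139 153 234 252 249 248 249 249 250 251 251 250 249 249 248
 249 249 247 241 249 249 251 253 125 144 142 147 140 148 145 143 144 143
 147]
210 [142 148 136 137 171 255 250 249 249 249 248 249 249 249 249 249 249 249
 249 248 248 242 250 249 252 253  84 147 141 143 146 143 139 145 143 144
 148]
230 [143 142 142 138 186 254 250 249 250 250 252 254 255 255 252 250 249 249
 250 248 249 245 248 226 252 223  83 149 146 143 141 144 141 139 142 142
 141]
250 [145 148 142 150 221 252 250 249 248 249 249 249 248 249 249 249 249 249
 249 248 237 247 249 249 252 225  82 146 141 149 141 146 144 141 145 142
 145]
270 [144 144 138 161 244 251 249 249 250 255 254 230 255 255 253 250 249 248
 249 249 249 250 250 251 253 168  82 138 141 138 137 135 137 135 136 137
 137]
290 [144 145 146 143 146 143 138 213 253 251 235  97  97 105 108 108 102 175
 255 250 249 249 248 250 252 237  74 106 149 144 147 146 142 143 147 145]
300 [145 142 147 144 144 145 142 217 253 249 252 251 196 124  87 162 209 254
 251 249 249 249 248 249 253 236  75  92 145 149 147 145 144 147 145 146]
308 [148 146 148 143 144 151 147 176 254 249 249 249 249 250 250 249 250 248
 249 248 249 248 249 249 253 237  68 100 150 144 143 142 146 144 147 146]
spray [544.9778561  208.85182742]
pa [ 544.02508631 -238.91059026]
corner [687.49577992  50.16990913]
dish [694.99967036 154.74791261]
```

View pics/crop1.png

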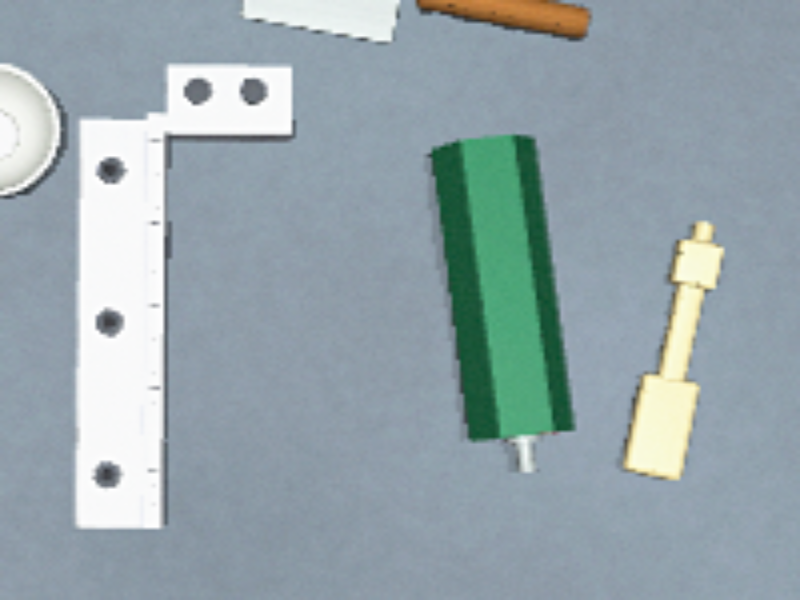

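Crop: the chosen bar is centred at crop (500,290), with its pin towards the robot at (525,455). No pink shows on top. The stop is at left, with its corner at about (166,135).

```bash
python3 - <<'E'
from m import *
c=cam('top')
F=np.array([ray2plane(c,u,v,30)[:2] for v,u in [(190,280.75),(210,280.5),(230,280.3),(250,280.3),(270,280.)]])
p=np.polyfit(F[:,0],F[:,1],1);print(F,p,np.degrees(np.arctan(p[0])))
B=np.array([ray2plane(c,u,175.4,30)[:2] for u in (290,300,308)]);print(B)
t=np.arctan(p[0]);d=np.array([np.cos(t),np.sin(t)]);n=np.array([-d[1],d[0]])
o=F.mean(0);bx=(B[1]-o)@d;corner=o+d*bx;print('corner',corner,'home',corner-d*90-n*30)
E
```

```text
[[653.44307446  52.57490871]
 [607.74053655  54.30693483]
 [562.19575513  55.91942858]
 [516.79815919  57.07332353]
 [471.57887386  58.90138502]] [-3.39139595e-02  7.48267546e+01] -1.9423822902077168
[[686.35208636  30.63179024]
 [685.73874608   7.82253654]
 [685.24790758 -10.43105033]]
corner [687.22071295  51.52037924] home [596.2555912  24.5881193]
```

```bash
cat > p.py <<'E'
import numpy as np, sys, json
from scipy.spatial.transform import Rotation as Rn
Z=np.array([0,0,1.])
def ax(a): a=np.radians(a);u=np.array([np.cos(a),np.sin(a),0]);return u,np.array([-u[1],u[0],0])
def Rm(a,L):
    u,n=ax(a);return Rn.from_rotvec(u*np.radians(L)).as_matrix()@np.column_stack([u,-n,-Z])
def tcp(C,a,L,d):  # tcp d mm past bar axis point C along approach
    return np.r_[np.array(C)+d*Rm(a,L)[:,2],a,L]
def rows(p0,path,claw):   # path: list of (x,y,z,a,L), one per row; print in calls of 10
    claw=np.broadcast_to(claw,len(path))
    for k in range(0,len(path),10):
        R0=Rm(*p0[3:])
        out=[[*np.round(np.array(q[:3])-p0[:3],1),*np.round(Rn.from_matrix(Rm(*q[3:])@R0.T).as_rotvec(),3),c] for q,c in zip(path[k:k+10],claw[k:k+10])]
        print(json.dumps([[float(v) for v in r] for r in out]));p0=path[min(k+9,len(path)-1)]
def lin(p,q,N): return [p+(q-p)*i/N for i in range(1,N+1)]
def roll(C,a,N,d,lift=0):
    u,n=ax(a);P=np.array(C)+15*n-26*Z;o=[]
    for i in range(1,N+1):
        f=60*i/N;t=np.radians(f-30);o.append(tcp(P+n*30*np.sin(t)+Z*(30*np.cos(t)+lift*np.sin(np.pi*i/N)),a,30-f,d))
    return o
START=np.array([204.8,-483.4,193.3,22.97,0])
E
python3 - <<'E'
from p import *
C=[589,-137,26]
A=tcp(C,5.3,30,-80);G=tcp(C,5.3,30,4);print(A,G)
rows(START,lin(START,A,20),-0.55)
E
```

```text
[ 592.6948235  -176.82898793   95.2820323     5.3          30.        ] [ 588.81525883 -135.0085506    22.53589838    5.3          30.        ]
[[19.4, 15.3, -4.9, 0.024, 0.01, -0.015, -0.55], [38.8, 30.7, -9.8, 0.049, 0.02, -0.031, -0.55], [58.2, 46.0, -14.7, 0.073, 0.029, -0.046, -0.55], [77.6, 61.3, -19.6, 0.098, 0.038, -0.062, -0.55], [97.0, 76.6, -24.5, 0.122, 0.046, -0.077, -0.55], [116.4, 92.0, -29.4, 0.147, 0.055, -0.092, -0.55], [135.8, 107.3, -34.3, 0.172, 0.062, -0.108, -0.55], [155.2, 122.6, -39.2, 0.198, 0.07, -0.123, -0.55], [174.6, 138.0, -44.1, 0.223, 0.077, -0.138, -0.55], [193.9, 153.3, -49.0, 0.248, 0.083, -0.153, -0.55]]
[[19.4, 15.3, -4.9, 0.025, 0.006, -0.015, -0.55], [38.8, 30.7, -9.8, 0.051, 0.012, -0.031, -0.55], [58.2, 46.0, -14.7, 0.077, 0.017, -0.046, -0.55], [77.6, 61.3, -19.6, 0.102, 0.022, -0.062, -0.55], [97.0, 76.6, -24.5, 0.128, 0.027, -0.077, -0.55], [116.4, 92.0, -29.4, 0.154, 0.031, -0.092, -0.55], [135.8, 107.3, -34.3, 0.18, 0.035, -0.108, -0.55], [155.2, 122.6, -39.2, 0.206, 0.039, -0.123, -0.55], [174.6, 138.0, -44.1, 0.232, 0.042, -0.138, -0.55], [193.9, 153.3, -49.0, 0.258, 0.044, -0.153, -0.55]]
```

Request:
arm_command([
  [19.4, 15.3, -4.9, 0.024, 0.01, -0.015, -0.55],
  [38.8, 30.7, -9.8, 0.049, 0.02, -0.031, -0.55],
  [58.2, 46, -14.7, 0.073, 0.029, -0.046, -0.55],
  [77.6, 61.3, -19.6, 0.098, 0.038, -0.062, -0.55],
  [97, 76.6, -24.5, 0.122, 0.046, -0.077, -0.55],
  [116.4, 92, -29.4, 0.147, 0.055, -0.092, -0.55],
  [135.8, 107.3, -34.3, 0.172, 0.062, -0.108, -0.55],
  [155.2, 122.6, -39.2, 0.198, 0.07, -0.123, -0.55],
  [174.6, 138, -44.1, 0.223, 0.077, -0.138, -0.55],
  [193.9, 153.3, -49, 0.248, 0.083, -0.153, -0.55],
], squeeze=40)

```text
t: 1.03
tool_pos: [399.6, -329.2, 143.9]
tcp_rot: [[0.97, 0.235, -0.063], [0.244, -0.937, 0.252], [-0.0, -0.26, -0.966]]
contact_force: [-0.1, -0.5, 0.3]
gripper_width: 66.3
grasp_force: 0.0
```

Request:
arm_command([
  [19.4, 15.3, -4.9, 0.025, 0.006, -0.015, -0.55],
  [38.8, 30.7, -9.8, 0.051, 0.012, -0.031, -0.55],
  [58.2, 46, -14.7, 0.077, 0.017, -0.046, -0.55],
  [77.6, 61.3, -19.6, 0.102, 0.022, -0.062, -0.55],
  [97, 76.6, -24.5, 0.128, 0.027, -0.077, -0.55],
  [116.4, 92, -29.4, 0.154, 0.031, -0.092, -0.55],
  [135.8, 107.3, -34.3, 0.18, 0.035, -0.108, -0.55],
  [155.2, 122.6, -39.2, 0.206, 0.039, -0.123, -0.55],
  [174.6, 138, -44.1, 0.232, 0.042, -0.138, -0.55],
  [193.9, 153.3, -49, 0.258, 0.044, -0.153, -0.55],
])

```text
t: 1.87
tool_pos: [593.5, -175.9, 94.7]
tcp_rot: [[0.996, 0.08, -0.046], [0.092, -0.862, 0.498], [-0.0, -0.501, -0.866]]
contact_force: [0.2, 0.4, -0.1]
gripper_width: 66.0
grasp_force: 0.0
```

```bash
python3 - <<'E'
from h import *
from p import *
s=sensors.observe();c=cam('wrist','w1.png')
print(s['t'],s['tool_pos'],s['gripper_width'],s['contact_force']);print(s['tcp_rot']);print(Rm(5.3,30))
print(c['tool_from_camera'],c['vfov'],c['cx'],c['cy'])
E
```

```text
1.8667 [ 593.47109323 -175.88646644   94.73261653] 66.04749637219878 [ 0.19141154  0.3620834  -0.07637437]
[[ 9.95741093e-01  7.98024387e-02 -4.61654153e-02]
 [ 9.21936791e-02 -8.62006809e-01  4.98442160e-01]
 [-1.80023571e-05 -5.00575501e-01 -8.65692883e-01]]
[[ 9.95724698e-01  7.99952753e-02 -4.61852937e-02]
 [ 9.23705874e-02 -8.62322884e-01  4.97862349e-01]
 [-1.50090984e-18 -5.00000000e-01 -8.66025404e-01]]
[[ 1.86872011e-03 -9.61816586e-01 -2.73688440e-01  6.90333733e+01]
 [ 9.99998097e-01  1.95089815e-03 -2.80963423e-05 -9.31450339e-01]
 [ 5.60961798e-04 -2.73687866e-01  9.61818401e-01 -1.80978922e+02]
 [ 0.00000000e+00  0.00000000e+00  0.00000000e+00  1.00000000e+00]] 65.70646984690485 323.1220341261436 237.6419941828221
```

View pics/w1.png

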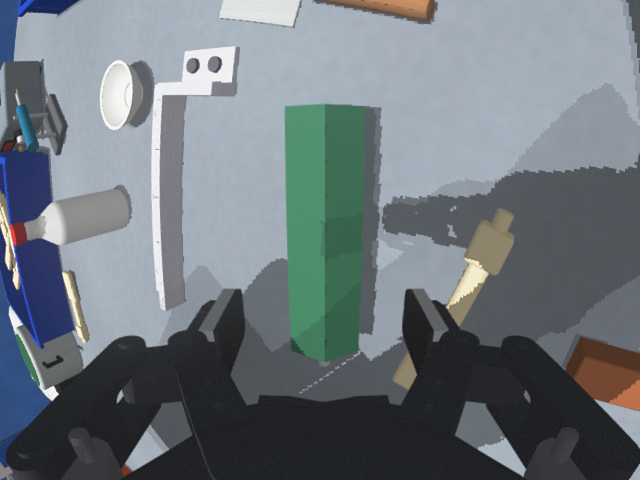

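The wrist view shows the bar centred between the fingers: bar edges at columns 287 and 361, finger tips at 242 and 405. The tool is aligned, so I'll advance and grip.

Request:
arm_command([
  [-0.5, 5, -8.7, 0, 0, 0, -0.55],
  [-1, 10.5, -18.2, 0, 0, 0, -0.55],
  [-1.5, 16, -27.8, 0, 0, 0, -0.55],
  [-2, 21.4, -37.2, 0, 0, 0, -0.55],
  [-2.5, 26.8, -46.6, 0, 0, 0, -0.55],
  [-2.9, 31.2, -54.3, 0, 0, 0, -0.55],
  [-3.2, 34.6, -60.2, 0, 0, 0, -0.55],
  [-3.5, 37.6, -65.4, 0, 0, 0, -0.55],
  [-3.7, 40, -69.6, 0, 0, 0, -0.55],
  [-3.9, 41.8, -72.7, 0, 0, 0, -0.55],
])

```text
t: 2.75
tool_pos: [588.7, -134.9, 22.3]
tcp_rot: [[0.996, 0.081, -0.046], [0.093, -0.863, 0.497], [0.0, -0.499, -0.866]]
contact_force: [-0.4, -0.4, 0.9]
gripper_width: 66.1
grasp_force: 0.0
```

Request:
arm_command([
  [0, 0, 0, 0, 0, 0, -0.4],
  [0, 0, 0, 0, 0, 0, -0.3],
  [0, 0, 0, 0, 0, 0, -0.2],
  [0, 0, 0, 0, 0, 0, -0.1],
  [0, 0, 0, 0, 0, 0, 0],
  [0, 0, 0, 0, 0, 0, 0],
  [0, 0, 0, 0, 0, 0, 0],
  [0, 0, 0, 0, 0, 0, 0],
  [0, 0, 0, 0, 0, 0, 0],
  [0, 0, 0, 0, 0, 0, 0],
])

```text
t: 3.58
tool_pos: [588.7, -135.0, 22.6]
tcp_rot: [[0.996, 0.081, -0.046], [0.093, -0.863, 0.497], [0.0, -0.499, -0.866]]
contact_force: [0.8, 0.1, -0.5]
gripper_width: 42.5
grasp_force: 0.0
```

```bash
python3 - <<'E'
from p import *
C=[589,-137,26];G=tcp(C,5.3,30,4)
r=roll(C,5.3,20,4,0.7);rows(G,r,0);print(r[-1])
E
```

```text
[[-0.1, 1.2, 0.7, -0.052, -0.005, -0.0, 0.0], [-0.2, 2.4, 1.4, -0.104, -0.01, -0.0, 0.0], [-0.3, 3.7, 2.1, -0.156, -0.015, -0.0, 0.0], [-0.5, 4.9, 2.6, -0.209, -0.019, -0.0, 0.0], [-0.6, 6.2, 3.1, -0.261, -0.024, 0.0, 0.0], [-0.7, 7.6, 3.5, -0.313, -0.029, -0.0, 0.0], [-0.8, 8.9, 3.8, -0.365, -0.034, -0.0, 0.0], [-0.9, 10.2, 4.0, -0.417, -0.039, 0.0, 0.0], [-1.1, 11.6, 4.1, -0.469, -0.044, 0.0, 0.0], [-1.2, 12.9, 4.2, -0.521, -0.048, -0.0, 0.0]]
[[-0.1, 1.4, -0.0, -0.052, -0.005, 0.0, 0.0], [-0.3, 2.7, -0.2, -0.104, -0.01, 0.0, 0.0], [-0.4, 4.0, -0.4, -0.156, -0.015, -0.0, 0.0], [-0.5, 5.4, -0.7, -0.209, -0.019, -0.0, 0.0], [-0.6, 6.7, -1.1, -0.261, -0.024, -0.0, 0.0], [-0.7, 8.0, -1.6, -0.313, -0.029, -0.0, 0.0], [-0.9, 9.3, -2.1, -0.365, -0.034, -0.0, 0.0], [-1.0, 10.5, -2.7, -0.417, -0.039, -0.0, 0.0], [-1.1, 11.8, -3.4, -0.469, -0.044, -0.0, 0.0], [-1.2, 12.9, -4.2, -0.521, -0.048, 0.0, 0.0]]
[ 586.41362355 -109.11970845   22.5166605     5.3         -30.        ]
```

The fingers closed past 52 mm with no force, so there was no grip. I'll look before moving on.

```bash
python3 - <<'E'
from m import *
c=cam('wrist','w2.png');t=cam('top')
r,ct=runner(t);print(r)
E
```

```text
((589.2920532226562, -137.76425170898438), (182.3737030029297, 59.454322814941406), 5.697182655334473)
```

View pics/w2.png

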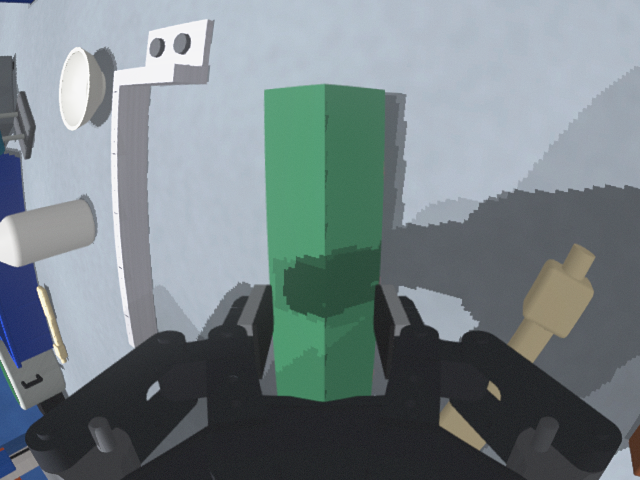

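```bash
python3 - <<'E'
from h import *
c=cam('wrist');T=np.linalg.inv(c['tool_from_camera']);f=240/np.radians(c['vfov']/2)
def px(p):
    q=T@np.r_[p,1];r=np.hypot(q[0],q[1]);th=np.arctan2(r,q[2]);return np.array([c['cx'],c['cy']])+f*th*q[:2]/r
for w in (66,42.5):
  for z in (0,-10,-20,-30): print(w,z,px([11,w/2,z]).round(),px([11,-w/2,z]).round())
for d in (-15,0,15): print('bar',d,px([11,26,d-4]).round(),px([11,-26,d-4]).round())
print('ridge',px([0,0,-34]))
# far bar end
for d in(-30,-15,0): print('far',d,px([90,0,d-4]).round(),px([90,26,d-4]).round())
print(sensors.observe()['gripper_width'],sensors.observe()['tool_pos'])
E
```

```text
66 0 [397. 251.] [253. 251.]
66 -10 [401. 258.] [249. 258.]
66 -20 [405. 266.] [245. 266.]
66 -30 [410. 275.] [241. 275.]
42.5 0 [372. 252.] [279. 251.]
42.5 -10 [374. 259.] [276. 258.]
42.5 -20 [377. 266.] [274. 266.]
42.5 -30 [380. 275.] [271. 275.]
bar -15 [388. 266.] [262. 265.]
bar 0 [383. 254.] [267. 254.]
bar 15 [379. 245.] [271. 244.]
ridge [325.41196853 305.40144188]
far -30 [326.  62.] [401.  64.]
far -15 [326.  68.] [394.  69.]
far 0 [326.  72.] [388.  74.]
42.532915177153875 [ 588.68899995 -134.97131376   22.59372789]
```

Nothing was touched: at a 42 mm opening the tips must still be above the bar, so they stand at least 20 mm behind the TCP. I'll open and go 16 mm deeper.

Request:
arm_command([
  [0, 0, 0, 0, 0, 0, -0.55],
  [0, 0, 0, 0, 0, 0, -0.55],
  [0, 0, 0, 0, 0, 0, -0.55],
  [0, 0, 0, 0, 0, 0, -0.55],
  [-0.1, 1.6, -2.8, 0, 0, 0, -0.55],
  [-0.3, 3.2, -5.5, 0, 0, 0, -0.55],
  [-0.4, 4.8, -8.3, 0, 0, 0, -0.55],
  [-0.6, 6.4, -11.1, 0, 0, 0, -0.55],
  [-0.7, 8, -13.9, 0, 0, 0, -0.55],
  [-0.7, 8, -13.9, 0, 0, 0, -0.55],
])

```text
t: 4.57
tool_pos: [587.6, -126.3, 8.0]
tcp_rot: [[0.996, 0.08, -0.047], [0.093, -0.862, 0.498], [-0.0, -0.5, -0.866]]
contact_force: [-0.5, -0.4, 0.4]
gripper_width: 66.3
grasp_force: 0.0
```

Request:
arm_command([
  [0, 0, 0, 0, 0, 0, -0.4],
  [0, 0, 0, 0, 0, 0, -0.3],
  [0, 0, 0, 0, 0, 0, -0.2],
  [0, 0, 0, 0, 0, 0, -0.15],
  [0, 0, 0, 0, 0, 0, -0.1],
  [0, 0, 0, 0, 0, 0, 0],
  [0, 0, 0, 0, 0, 0, 0],
  [0, 0, 0, 0, 0, 0, 0],
  [0, 0, 0, 0, 0, 0, 0],
  [0, 0, 0, 0, 0, 0, 0],
])

```text
t: 5.4
tool_pos: [588.0, -127.0, 8.7]
tcp_rot: [[0.996, 0.081, -0.046], [0.093, -0.863, 0.497], [0.0, -0.499, -0.866]]
contact_force: [0.3, 0.4, -0.9]
gripper_width: 42.7
grasp_force: 0.0
```

```bash
python3 - <<'E'
from h import *
c=cam('scene');w=cam('wrist')
a=cv2.resize(c['pixels'][170:320,170:350],None,fx=3,fy=3,interpolation=cv2.INTER_CUBIC);b=w['pixels'][160:480,180:440]
H=450;b=cv2.resize(b,(int(260*450/320),450))
o=np.hstack([a,b])[:,:800];cv2.imwrite('pics/s2.png',o[:,:,::-1]);print(o.shape)
f=240/np.tan(np.radians(c['vfov'])/2)
q=c['world_to_cam']@np.array([588,-127,8.7,1]);print('tcp px',f*q[0]/q[2]+c['cx'],f*q[1]/q[2]+c['cy'])
E
```

```text
(450, 800, 3)
tcp px 272.6463019411368 260.2074092751966
```

View pics/s2.png

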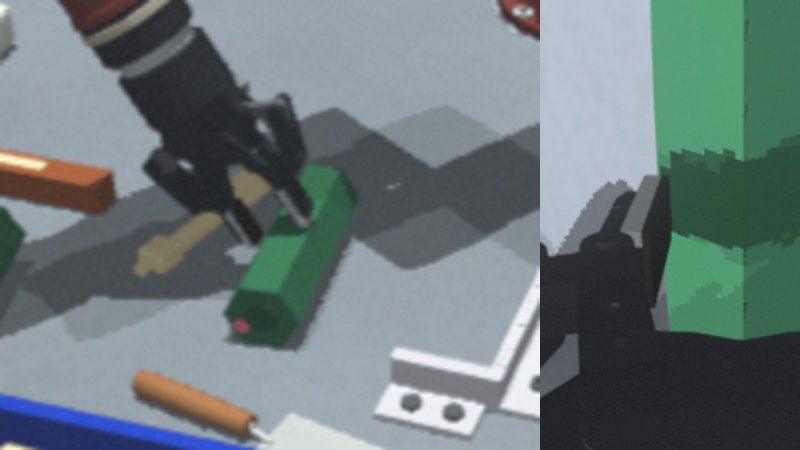

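The scene crop shows the finger tips at crop (303,222) and (252,245), still just clear of the top of the bar. The pink dab is low right at (240,326), as described. The wrist view puts the tips about 42 mm behind the stated TCP, so I'll go 18 mm deeper, watching the force.

Request:
arm_command([
  [0, 0, 0, 0, 0, 0, -0.55],
  [0, 0, 0, 0, 0, 0, -0.55],
  [0, 0, 0, 0, 0, 0, -0.55],
  [0, 0, 0, 0, 0, 0, -0.55],
  [-0.1, 1.5, -2.6, 0, 0, 0, -0.55],
  [-0.3, 3, -5.2, 0, 0, 0, -0.55],
  [-0.4, 4.5, -7.8, 0, 0, 0, -0.55],
  [-0.5, 6, -10.4, 0, 0, 0, -0.55],
  [-0.6, 7.5, -13, 0, 0, 0, -0.55],
  [-0.8, 9, -15.6, 0, 0, 0, -0.55],
])

```text
t: 6.33
tool_pos: [587.1, -117.7, -7.3]
tcp_rot: [[0.996, 0.081, -0.046], [0.093, -0.863, 0.497], [0.0, -0.499, -0.866]]
contact_force: [0.2, 0.3, 0.1]
gripper_width: 66.5
grasp_force: 0.0
```

Request:
arm_command([
  [0, 0, 0, 0, 0, 0, -0.45],
  [0, 0, 0, 0, 0, 0, -0.4],
  [0, 0, 0, 0, 0, 0, -0.35],
  [0, 0, 0, 0, 0, 0, -0.3],
  [0, 0, 0, 0, 0, 0, -0.25],
  [0, 0, 0, 0, 0, 0, -0.2],
  [0, 0, 0, 0, 0, 0, -0.15],
  [0, 0, 0, 0, 0, 0, -0.1],
  [0, 0, 0, 0, 0, 0, -0.1],
  [0, 0, 0, 0, 0, 0, -0.1],
])

```text
t: 7.17
tool_pos: [587.4, -118.3, -6.5]
tcp_rot: [[0.996, 0.081, -0.045], [0.093, -0.863, 0.497], [0.001, -0.499, -0.867]]
contact_force: [-1.4, -2.6, 5.5]
gripper_width: 50.6
grasp_force: 42.3
```

Gripped: 50.6 mm at 42 N. Next I'll plan the first roll.

```bash
python3 - <<'E'
from p import *
C=[589,-137,26];G=tcp(C,5.3,30,38)
r=roll(C,5.3,20,38,0.7);rows(G,r,-0.1);print(r[-1])
E
```

```text
[[0.0, -0.4, -0.1, -0.052, -0.005, -0.0, -0.1], [0.1, -0.7, -0.2, -0.104, -0.01, -0.0, -0.1], [0.1, -1.1, -0.2, -0.156, -0.015, -0.0, -0.1], [0.1, -1.5, -0.3, -0.209, -0.019, -0.0, -0.1], [0.2, -1.9, -0.3, -0.261, -0.024, 0.0, -0.1], [0.2, -2.3, -0.3, -0.313, -0.029, -0.0, -0.1], [0.3, -2.7, -0.4, -0.365, -0.034, -0.0, -0.1], [0.3, -3.2, -0.4, -0.417, -0.039, 0.0, -0.1], [0.3, -3.6, -0.4, -0.469, -0.044, 0.0, -0.1], [0.4, -4.0, -0.4, -0.521, -0.048, -0.0, -0.1]]
[[0.0, -0.4, 0.0, -0.052, -0.005, 0.0, -0.1], [0.1, -0.8, 0.0, -0.104, -0.01, 0.0, -0.1], [0.1, -1.2, 0.0, -0.156, -0.015, -0.0, -0.1], [0.2, -1.7, 0.0, -0.209, -0.019, -0.0, -0.1], [0.2, -2.1, 0.1, -0.261, -0.024, -0.0, -0.1], [0.2, -2.5, 0.1, -0.313, -0.029, -0.0, -0.1], [0.3, -2.9, 0.1, -0.365, -0.034, -0.0, -0.1], [0.3, -3.2, 0.2, -0.417, -0.039, -0.0, -0.1], [0.3, -3.6, 0.3, -0.469, -0.044, -0.0, -0.1], [0.4, -4.0, 0.4, -0.521, -0.048, 0.0, -0.1]]
[ 587.98392354 -126.04702832   -6.92820323    5.3         -30.        ]
```

Request:
arm_command([
  [0, -0.4, -0.1, -0.052, -0.005, 0, -0.1],
  [0.1, -0.7, -0.2, -0.104, -0.01, 0, -0.1],
  [0.1, -1.1, -0.2, -0.156, -0.015, 0, -0.1],
  [0.1, -1.5, -0.3, -0.209, -0.019, 0, -0.1],
  [0.2, -1.9, -0.3, -0.261, -0.024, 0, -0.1],
  [0.2, -2.3, -0.3, -0.313, -0.029, 0, -0.1],
  [0.3, -2.7, -0.4, -0.365, -0.034, 0, -0.1],
  [0.3, -3.2, -0.4, -0.417, -0.039, 0, -0.1],
  [0.3, -3.6, -0.4, -0.469, -0.044, 0, -0.1],
  [0.4, -4, -0.4, -0.521, -0.048, 0, -0.1],
], squeeze=50)

```text
t: 8.0
tool_pos: [587.3, -121.8, -7.5]
tcp_rot: [[0.996, 0.093, 0.0], [0.093, -0.996, -0.003], [-0.0, 0.003, -1.0]]
contact_force: [0.1, 0.2, -3.4]
gripper_width: 50.9
grasp_force: 52.4
```

Request:
arm_command([
  [0, -0.4, 0, -0.052, -0.005, 0, -0.1],
  [0.1, -0.8, 0, -0.104, -0.01, 0, -0.1],
  [0.1, -1.2, 0, -0.156, -0.015, 0, -0.1],
  [0.2, -1.7, 0, -0.209, -0.019, 0, -0.1],
  [0.2, -2.1, 0.1, -0.261, -0.024, 0, -0.1],
  [0.2, -2.5, 0.1, -0.313, -0.029, 0, -0.1],
  [0.3, -2.9, 0.1, -0.365, -0.034, 0, -0.1],
  [0.3, -3.2, 0.2, -0.417, -0.039, 0, -0.1],
  [0.3, -3.6, 0.3, -0.469, -0.044, 0, -0.1],
  [0.4, -4, 0.4, -0.521, -0.048, 0, -0.1],
])

```text
t: 8.83
tool_pos: [587.7, -125.7, -6.4]
tcp_rot: [[0.996, 0.081, 0.046], [0.093, -0.861, -0.5], [-0.001, 0.502, -0.865]]
contact_force: [-4.3, 3.0, 12.5]
gripper_width: 50.9
grasp_force: 54.4
```

Request:
arm_command([
  [0, 0, -0.2, 0, 0, 0, -0.1],
  [0, 0, -0.4, 0, 0, 0, -0.1],
  [0, 0, -0.4, 0, 0, 0, -0.1],
  [0, 0, -0.4, 0, 0, 0, -0.1],
  [0, 0, -0.4, 0, 0, 0, -0.25],
  [0, 0, -0.4, 0, 0, 0, -0.35],
  [0, 0, -0.4, 0, 0, 0, -0.45],
  [0, 0, -0.4, 0, 0, 0, -0.5],
  [0, 0, -0.4, 0, 0, 0, -0.55],
  [0, 0, -0.4, 0, 0, 0, -0.55],
])

```text
t: 9.67
tool_pos: [588.0, -126.0, -7.4]
tcp_rot: [[0.996, 0.081, 0.046], [0.093, -0.862, -0.498], [-0.001, 0.5, -0.866]]
contact_force: [0.2, -0.7, -0.8]
gripper_width: 66.4
grasp_force: 0.0
```

```bash
python3 - <<'E'
from p import *
from h import *
s=sensors.observe();print(s['tool_pos'],s['contact_force'],s['gripper_width'])
P=np.array([588,-126,-7.3,5.3,-30]);u,n=ax(5.3)
C=np.array([589,-137,26])+30*n;print(C)
B=P.copy();B[:3]-=100*Rm(5.3,-30)[:,2]
A=tcp(C,5.3,30,-62)
rows(P,lin(P,B,10),-.55)
M=tcp(C,5.3,0,-75)
rows(B,lin(B,M,6)+lin(M,A,6)+[A]*8,-.55)
E
```

```text
[ 587.96491434 -126.00867421   -7.42999092] [ 0.16187742 -0.70757773 -0.77105192] 66.40666734329584
[ 586.22888238 -107.12825905   26.        ]
[[-0.5, 5.0, 8.7, 0.0, 0.0, 0.0, -0.55], [-0.9, 10.0, 17.3, 0.0, 0.0, 0.0, -0.55], [-1.4, 14.9, 26.0, 0.0, 0.0, 0.0, -0.55], [-1.8, 19.9, 34.6, 0.0, 0.0, 0.0, -0.55], [-2.3, 24.9, 43.3, 0.0, 0.0, 0.0, -0.55], [-2.8, 29.9, 52.0, 0.0, 0.0, 0.0, -0.55], [-3.2, 34.9, 60.6, 0.0, 0.0, 0.0, -0.55], [-3.7, 39.8, 69.3, 0.0, 0.0, 0.0, -0.55], [-4.2, 44.8, 77.9, 0.0, 0.0, 0.0, -0.55], [-4.6, 49.8, 86.6, 0.0, 0.0, 0.0, -0.55]]
[[0.5, -5.2, 3.6, 0.087, 0.008, 0.0, -0.55], [0.9, -10.3, 7.2, 0.174, 0.016, -0.0, -0.55], [1.4, -15.5, 10.8, 0.261, 0.024, 0.0, -0.55], [1.9, -20.6, 14.5, 0.348, 0.032, -0.0, -0.55], [2.4, -25.8, 18.1, 0.434, 0.04, 0.0, -0.55], [2.8, -30.9, 21.7, 0.521, 0.048, -0.0, -0.55], [3.3, -36.1, 18.1, 0.608, 0.056, 0.0, -0.55], [3.8, -41.2, 14.6, 0.695, 0.064, -0.0, -0.55], [4.3, -46.3, 11.0, 0.782, 0.073, 0.0, -0.55], [4.8, -51.5, 7.5, 0.869, 0.081, -0.0, -0.55]]
[[0.5, -5.1, -3.6, 0.087, 0.008, 0.0, -0.55], [1.0, -10.3, -7.1, 0.174, 0.016, 0.0, -0.55], [1.0, -10.3, -7.1, 0.174, 0.016, 0.0, -0.55], [1.0, -10.3, -7.1, 0.174, 0.016, 0.0, -0.55], [1.0, -10.3, -7.1, 0.174, 0.016, 0.0, -0.55], [1.0, -10.3, -7.1, 0.174, 0.016, 0.0, -0.55], [1.0, -10.3, -7.1, 0.174, 0.016, 0.0, -0.55], [1.0, -10.3, -7.1, 0.174, 0.016, 0.0, -0.55], [1.0, -10.3, -7.1, 0.174, 0.016, 0.0, -0.55], [1.0, -10.3, -7.1, 0.174, 0.016, 0.0, -0.55]]
```

Request:
arm_command([
  [-0.5, 5, 8.7, 0, 0, 0, -0.55],
  [-0.9, 10, 17.3, 0, 0, 0, -0.55],
  [-1.4, 14.9, 26, 0, 0, 0, -0.55],
  [-1.8, 19.9, 34.6, 0, 0, 0, -0.55],
  [-2.3, 24.9, 43.3, 0, 0, 0, -0.55],
  [-2.8, 29.9, 52, 0, 0, 0, -0.55],
  [-3.2, 34.9, 60.6, 0, 0, 0, -0.55],
  [-3.7, 39.8, 69.3, 0, 0, 0, -0.55],
  [-4.2, 44.8, 77.9, 0, 0, 0, -0.55],
  [-4.6, 49.8, 86.6, 0, 0, 0, -0.55],
])

```text
t: 10.5
tool_pos: [583.7, -75.3, 80.9]
tcp_rot: [[0.996, 0.08, 0.047], [0.093, -0.862, -0.498], [0.001, 0.5, -0.866]]
contact_force: [-1.1, 0.0, -0.4]
gripper_width: 65.9
grasp_force: 0.0
```

Request:
arm_command([
  [0.5, -5.2, 3.6, 0.087, 0.008, 0, -0.55],
  [0.9, -10.3, 7.2, 0.174, 0.016, 0, -0.55],
  [1.4, -15.5, 10.8, 0.261, 0.024, 0, -0.55],
  [1.9, -20.6, 14.5, 0.348, 0.032, 0, -0.55],
  [2.4, -25.8, 18.1, 0.434, 0.04, 0, -0.55],
  [2.8, -30.9, 21.7, 0.521, 0.048, 0, -0.55],
  [3.3, -36.1, 18.1, 0.608, 0.056, 0, -0.55],
  [3.8, -41.2, 14.6, 0.695, 0.064, 0, -0.55],
  [4.3, -46.3, 11, 0.782, 0.073, 0, -0.55],
  [4.8, -51.5, 7.5, 0.869, 0.081, 0, -0.55],
])

```text
t: 11.33
tool_pos: [589.1, -127.9, 88.9]
tcp_rot: [[0.996, 0.088, -0.03], [0.093, -0.935, 0.343], [0.002, -0.344, -0.939]]
contact_force: [0.1, 0.5, -0.6]
gripper_width: 65.9
grasp_force: 0.0
```

Request:
arm_command([
  [0.5, -5.1, -3.6, 0.087, 0.008, 0, -0.55],
  [1, -10.3, -7.1, 0.174, 0.016, 0, -0.55],
  [1, -10.3, -7.1, 0.174, 0.016, 0, -0.55],
  [1, -10.3, -7.1, 0.174, 0.016, 0, -0.55],
  [1, -10.3, -7.1, 0.174, 0.016, 0, -0.55],
  [1, -10.3, -7.1, 0.174, 0.016, 0, -0.55],
  [1, -10.3, -7.1, 0.174, 0.016, 0, -0.55],
  [1, -10.3, -7.1, 0.174, 0.016, 0, -0.55],
  [1, -10.3, -7.1, 0.174, 0.016, 0, -0.55],
  [1, -10.3, -7.1, 0.174, 0.016, 0, -0.55],
])

```text
t: 12.17
tool_pos: [589.4, -137.6, 80.3]
tcp_rot: [[0.996, 0.082, -0.047], [0.094, -0.862, 0.497], [0.0, -0.5, -0.866]]
contact_force: [-0.5, -0.0, -0.5]
gripper_width: 66.5
grasp_force: 0.0
```

```bash
python3 - <<'E'
from m import *
s=sensors.observe();print(s['tool_pos'],s['t']);cam('wrist','w3.png');t=cam('top')
print(runner(t,box=(260,120,430,290)))if 0 else print(runner(t)[0])
E
```

```text
[ 589.41819905 -137.5997705    80.29626295] 12.1667
((586.2468872070312, -107.4830551147461), (182.510498046875, 59.564308166503906), 5.363068580627441)
```

View pics/w3.png

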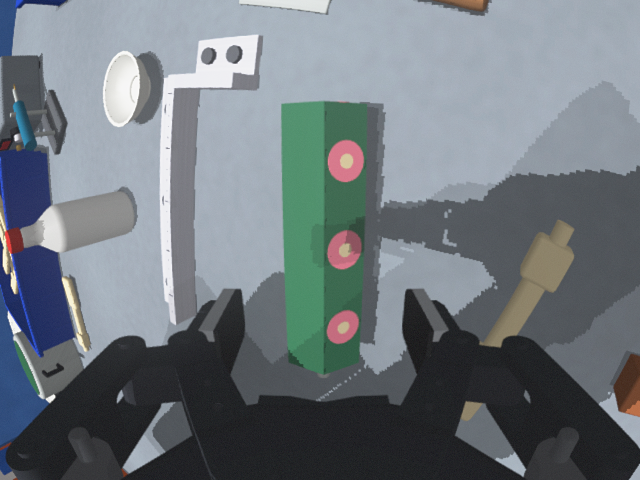

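The first roll laid flat: the pads are at (346,161), (345,250) and (343,327) on the upper-right face, and the bar is where predicted. Now the second face.

Request:
arm_command([
  [-0.6, 6.5, -11.3, 0, 0, 0, -0.55],
  [-1.2, 13, -22.5, 0, 0, 0, -0.55],
  [-1.8, 19.4, -33.8, 0, 0, 0, -0.55],
  [-2.3, 25.4, -44.2, 0, 0, 0, -0.55],
  [-2.8, 30.9, -53.7, 0, 0, 0, -0.55],
  [-3.3, 35.9, -62.4, 0, 0, 0, -0.55],
  [-3.7, 40.3, -70.1, 0, 0, 0, -0.55],
  [-4.1, 44.3, -77, 0, 0, 0, -0.55],
  [-4.4, 47.3, -82.3, 0, 0, 0, -0.55],
  [-4.6, 49.8, -86.6, 0, 0, 0, -0.55],
])

```text
t: 13.1
tool_pos: [584.6, -87.9, -7.4]
tcp_rot: [[0.996, 0.081, -0.047], [0.093, -0.862, 0.498], [-0.0, -0.5, -0.866]]
contact_force: [0.5, 0.3, -0.4]
gripper_width: 66.0
grasp_force: 0.0
```

Request:
arm_command([
  [0, 0, 0, 0, 0, 0, -0.45],
  [0, 0, 0, 0, 0, 0, -0.4],
  [0, 0, 0, 0, 0, 0, -0.35],
  [0, 0, 0, 0, 0, 0, -0.3],
  [0, 0, 0, 0, 0, 0, -0.25],
  [0, 0, 0, 0, 0, 0, -0.2],
  [0, 0, 0, 0, 0, 0, -0.15],
  [0, 0, 0, 0, 0, 0, -0.1],
  [0, 0, 0, 0, 0, 0, -0.1],
  [0, 0, 0, 0, 0, 0, -0.1],
])

```text
t: 13.93
tool_pos: [584.9, -88.2, -6.0]
tcp_rot: [[0.996, 0.081, -0.046], [0.093, -0.862, 0.498], [0.001, -0.501, -0.866]]
contact_force: [-1.2, 0.5, 6.4]
gripper_width: 50.5
grasp_force: 52.0
```

Request:
arm_command([
  [0, -0.4, -0.1, -0.052, -0.005, 0, -0.1],
  [0.1, -0.7, -0.2, -0.104, -0.01, 0, -0.1],
  [0.1, -1.1, -0.2, -0.156, -0.015, 0, -0.1],
  [0.1, -1.5, -0.3, -0.209, -0.019, 0, -0.1],
  [0.2, -1.9, -0.3, -0.261, -0.024, 0, -0.1],
  [0.2, -2.3, -0.3, -0.313, -0.029, 0, -0.1],
  [0.3, -2.7, -0.4, -0.365, -0.034, 0, -0.1],
  [0.3, -3.2, -0.4, -0.417, -0.039, 0, -0.1],
  [0.3, -3.6, -0.4, -0.469, -0.044, 0, -0.1],
  [0.4, -4, -0.4, -0.521, -0.048, 0, -0.1],
])

```text
t: 14.77
tool_pos: [585.2, -92.3, -6.9]
tcp_rot: [[0.996, 0.093, -0.0], [0.093, -0.996, -0.002], [-0.0, 0.002, -1.0]]
contact_force: [-0.5, 0.2, -2.1]
gripper_width: 50.6
grasp_force: 52.4
```

Request:
arm_command([
  [0, -0.4, 0, -0.052, -0.005, 0, -0.1],
  [0.1, -0.8, 0, -0.104, -0.01, 0, -0.1],
  [0.1, -1.2, 0, -0.156, -0.015, 0, -0.1],
  [0.2, -1.7, 0, -0.209, -0.019, 0, -0.1],
  [0.2, -2.1, 0.1, -0.261, -0.024, 0, -0.1],
  [0.2, -2.5, 0.1, -0.313, -0.029, 0, -0.1],
  [0.3, -2.9, 0.1, -0.365, -0.034, 0, -0.1],
  [0.3, -3.2, 0.2, -0.417, -0.039, 0, -0.1],
  [0.3, -3.6, 0.3, -0.469, -0.044, 0, -0.1],
  [0.4, -4, 0.4, -0.521, -0.048, 0, -0.1],
])

```text
t: 15.6
tool_pos: [585.5, -95.9, -6.0]
tcp_rot: [[0.996, 0.081, 0.046], [0.093, -0.861, -0.499], [-0.001, 0.501, -0.865]]
contact_force: [-4.0, 4.9, 13.0]
gripper_width: 50.8
grasp_force: 54.2
```

Request:
arm_command([
  [0, 0, -0.2, 0, 0, 0, -0.1],
  [0, 0, -0.4, 0, 0, 0, -0.1],
  [0, 0, -0.4, 0, 0, 0, -0.1],
  [0, 0, -0.4, 0, 0, 0, -0.1],
  [0, 0, -0.4, 0, 0, 0, -0.25],
  [0, 0, -0.4, 0, 0, 0, -0.35],
  [0, 0, -0.4, 0, 0, 0, -0.45],
  [0, 0, -0.4, 0, 0, 0, -0.5],
  [0, 0, -0.4, 0, 0, 0, -0.55],
  [0, 0, -0.4, 0, 0, 0, -0.55],
])

```text
t: 16.43
tool_pos: [585.4, -96.3, -7.4]
tcp_rot: [[0.996, 0.081, 0.045], [0.092, -0.863, -0.497], [-0.002, 0.499, -0.867]]
contact_force: [0.4, -1.1, -0.1]
gripper_width: 66.0
grasp_force: 0.0
```

Request:
arm_command([
  [-0.5, 5, 8.7, 0, 0, 0, -0.55],
  [-0.9, 10, 17.3, 0, 0, 0, -0.55],
  [-1.4, 14.9, 26, 0, 0, 0, -0.55],
  [-1.8, 19.9, 34.6, 0, 0, 0, -0.55],
  [-2.3, 24.9, 43.3, 0, 0, 0, -0.55],
  [-2.8, 29.9, 52, 0, 0, 0, -0.55],
  [-3.2, 34.9, 60.6, 0, 0, 0, -0.55],
  [-3.7, 39.8, 69.3, 0, 0, 0, -0.55],
  [-4.2, 44.8, 77.9, 0, 0, 0, -0.55],
  [-4.6, 49.8, 86.6, 0, 0, 0, -0.55],
])

```text
t: 17.27
tool_pos: [581.6, -49.5, 80.5]
tcp_rot: [[0.995, 0.087, 0.049], [0.1, -0.864, -0.494], [-0.001, 0.496, -0.868]]
contact_force: [0.4, -0.5, 0.6]
gripper_width: 65.9
grasp_force: 0.0
```

Request:
arm_command([
  [0.5, -5.2, 3.6, 0.087, 0.008, 0, -0.55],
  [0.9, -10.3, 7.2, 0.174, 0.016, 0, -0.55],
  [1.4, -15.5, 10.8, 0.261, 0.024, 0, -0.55],
  [1.9, -20.6, 14.5, 0.348, 0.032, 0, -0.55],
  [2.4, -25.8, 18.1, 0.434, 0.04, 0, -0.55],
  [2.8, -30.9, 21.7, 0.521, 0.048, 0, -0.55],
  [3.3, -36.1, 18.1, 0.608, 0.056, 0, -0.55],
  [3.8, -41.2, 14.6, 0.695, 0.064, 0, -0.55],
  [4.3, -46.3, 11, 0.782, 0.073, 0, -0.55],
  [4.8, -51.5, 7.5, 0.869, 0.081, 0, -0.55],
])

```text
t: 18.1
tool_pos: [586.9, -102.4, 88.3]
tcp_rot: [[0.995, 0.093, -0.028], [0.097, -0.933, 0.347], [0.006, -0.349, -0.937]]
contact_force: [0.0, 0.6, -0.1]
gripper_width: 66.3
grasp_force: 0.0
```

Request:
arm_command([
  [0.5, -5.1, -3.6, 0.087, 0.008, 0, -0.55],
  [1, -10.3, -7.1, 0.174, 0.016, 0, -0.55],
  [1, -10.3, -7.1, 0.174, 0.016, 0, -0.55],
  [1, -10.3, -7.1, 0.174, 0.016, 0, -0.55],
  [1, -10.3, -7.1, 0.174, 0.016, 0, -0.55],
  [1, -10.3, -7.1, 0.174, 0.016, 0, -0.55],
  [1, -10.3, -7.1, 0.174, 0.016, 0, -0.55],
  [1, -10.3, -7.1, 0.174, 0.016, 0, -0.55],
  [1, -10.3, -7.1, 0.174, 0.016, 0, -0.55],
  [1, -10.3, -7.1, 0.174, 0.016, 0, -0.55],
])

```text
t: 18.93
tool_pos: [587.3, -111.6, 80.2]
tcp_rot: [[0.995, 0.087, -0.045], [0.098, -0.86, 0.501], [0.005, -0.503, -0.864]]
contact_force: [0.3, 0.0, -0.5]
gripper_width: 66.1
grasp_force: 0.0
```

```bash
python3 - <<'E'
from m import *
s=sensors.observe();print(s['tool_pos'],s['t']);cam('wrist','w4.png');t=cam('top','t4.png')
r=runner(t);print(r[0])
E
```

```text
[ 587.34801445 -111.62802133   80.18283958] 18.9333
((583.4236450195312, -78.37142181396484), (182.6121368408203, 58.951839447021484), 5.181789875030518)
```

View pics/w4.png

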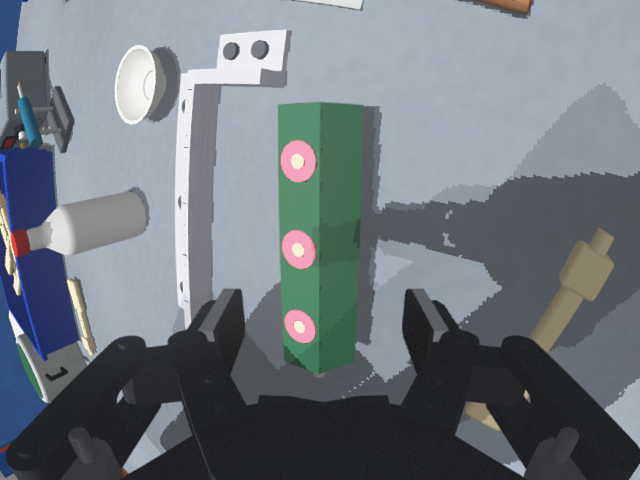

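The gate face is on top, with the pads at (298,161), (298,250) and (300,326) on the tool-side left face, which is the upper one. Next I'll regrip leaning right and slide it towards the corner.

```bash
python3 - <<'E'
from p import *
from h import *
import p
s=sensors.observe();R0=s['tcp_rot'];P0=s['tool_pos']
C=np.array([583.4,-77.6,26]);A=tcp(C,5.2,30,-62);G=tcp(C,5.2,30,37)
print(A,G)
print((A[:3]-P0).round(1),Rn.from_matrix(Rm(5.2,30)@np.array(R0).T).as_rotvec().round(3))
print('adv');rows(A,lin(A,G,10),-.55)
u,n=ax(-1.8);H=np.array([596.3,24.6,26.4])
Q=tcp(H-6*u-8*n,-1.8,30,37)
print('slide',Q);rows(G,lin(G,Q,30),-.1)
E
```

```text
[ 586.20960999 -108.47241636   79.69357503    5.2          30.        ] [581.72329727 -59.17613863  -6.04293994   5.2         30.        ]
[-1.   3.4 -0.2] [-0.004  0.004 -0.007]
adv
[[-0.4, 4.9, -8.6, 0.0, 0.0, 0.0, -0.55], [-0.9, 9.9, -17.1, 0.0, 0.0, 0.0, -0.55], [-1.3, 14.8, -25.7, 0.0, 0.0, 0.0, -0.55], [-1.8, 19.7, -34.3, 0.0, 0.0, 0.0, -0.55], [-2.2, 24.6, -42.9, 0.0, 0.0, 0.0, -0.55], [-2.7, 29.6, -51.4, 0.0, 0.0, 0.0, -0.55], [-3.1, 34.5, -60.0, 0.0, 0.0, 0.0, -0.55], [-3.6, 39.4, -68.6, 0.0, 0.0, 0.0, -0.55], [-4.0, 44.4, -77.2, 0.0, 0.0, 0.0, -0.55], [-4.5, 49.3, -85.7, 0.0, 0.0, 0.0, -0.55]]
slide [590.63277361  35.28328344  -5.64293994  -1.8         30.        ]
[[0.3, 3.1, 0.0, 0.0, 0.0, -0.004, -0.1], [0.6, 6.3, 0.0, 0.0, 0.0, -0.008, -0.1], [0.9, 9.4, 0.0, 0.0, 0.0, -0.012, -0.1], [1.2, 12.6, 0.1, 0.0, 0.0, -0.016, -0.1], [1.5, 15.7, 0.1, -0.0, -0.0, -0.02, -0.1], [1.8, 18.9, 0.1, -0.0, 0.0, -0.024, -0.1], [2.1, 22.0, 0.1, 0.0, 0.0, -0.029, -0.1], [2.4, 25.2, 0.1, 0.0, 0.0, -0.033, -0.1], [2.7, 28.3, 0.1, -0.0, 0.0, -0.037, -0.1], [3.0, 31.5, 0.1, 0.0, 0.0, -0.041, -0
[... 162 characters left out ...]
.016, -0.1], [1.5, 15.7, 0.1, -0.0, -0.0, -0.02, -0.1], [1.8, 18.9, 0.1, -0.0, -0.0, -0.024, -0.1], [2.1, 22.0, 0.1, -0.0, -0.0, -0.029, -0.1], [2.4, 25.2, 0.1, 0.0, 0.0, -0.033, -0.1], [2.7, 28.3, 0.1, 0.0, -0.0, -0.037, -0.1], [3.0, 31.5, 0.1, 0.0, -0.0, -0.041, -0.1]]
[[0.3, 3.1, 0.0, -0.0, 0.0, -0.004, -0.1], [0.6, 6.3, 0.0, 0.0, -0.0, -0.008, -0.1], [0.9, 9.4, 0.0, 0.0, 0.0, -0.012, -0.1], [1.2, 12.6, 0.1, -0.0, -0.0, -0.016, -0.1], [1.5, 15.7, 0.1, -0.0, -0.0, -0.02, -0.1], [1.8, 18.9, 0.1, -0.0, 0.0, -0.024, -0.1], [2.1, 22.0, 0.1, -0.0, -0.0, -0.029, -0.1], [2.4, 25.2, 0.1, -0.0, 0.0, -0.033, -0.1], [2.7, 28.3, 0.1, -0.0, -0.0, -0.037, -0.1], [3.0, 31.5, 0.1, 0.0, 0.0, -0.041, -0.1]]
```

Request:
arm_command([
  [-1, 3.4, -0.2, -0.004, 0.004, -0.007, -0.55],
  [-1.7, 11, -13.5, -0.004, 0.004, -0.007, -0.55],
  [-2.3, 18.2, -25.9, -0.004, 0.004, -0.007, -0.55],
  [-2.9, 25.4, -38.4, -0.004, 0.004, -0.007, -0.55],
  [-3.5, 31.7, -49.4, -0.004, 0.004, -0.007, -0.55],
  [-4, 37, -58.6, -0.004, 0.004, -0.007, -0.55],
  [-4.5, 42, -67.3, -0.004, 0.004, -0.007, -0.55],
  [-4.9, 46.5, -75.2, -0.004, 0.004, -0.007, -0.55],
  [-5.2, 49.9, -81, -0.004, 0.004, -0.007, -0.55],
  [-5.5, 52.7, -85.9, -0.004, 0.004, -0.007, -0.55],
])

```text
t: 19.87
tool_pos: [581.6, -58.9, -6.8]
tcp_rot: [[0.996, 0.078, -0.045], [0.09, -0.862, 0.499], [0.0, -0.501, -0.866]]
contact_force: [-0.3, 0.1, 0.7]
gripper_width: 65.9
grasp_force: 0.0
```

Request:
arm_command([
  [0, 0, 0, 0, 0, 0, -0.45],
  [0, 0, 0, 0, 0, 0, -0.4],
  [0, 0, 0, 0, 0, 0, -0.35],
  [0, 0, 0, 0, 0, 0, -0.3],
  [0, 0, 0, 0, 0, 0, -0.25],
  [0, 0, 0, 0, 0, 0, -0.2],
  [0, 0, 0, 0, 0, 0, -0.15],
  [0, 0, 0, 0, 0, 0, -0.1],
  [0, 0, 0, 0, 0, 0, -0.1],
  [0, 0, 0, 0, 0, 0, -0.1],
])

```text
t: 20.7
tool_pos: [582.0, -59.2, -5.2]
tcp_rot: [[0.996, 0.078, -0.044], [0.09, -0.862, 0.499], [0.001, -0.501, -0.865]]
contact_force: [-1.7, 1.0, 8.2]
gripper_width: 50.5
grasp_force: 51.9
```

Request:
arm_command([
  [0.3, 3.1, 0.2, 0, 0, -0.004, -0.1],
  [0.6, 6.3, 0.3, 0, 0, -0.008, -0.1],
  [0.9, 9.4, 0.3, 0, 0, -0.012, -0.1],
  [1.2, 12.6, 0.3, 0, 0, -0.016, -0.1],
  [1.5, 15.7, 0.3, 0, 0, -0.02, -0.1],
  [1.8, 18.9, 0.3, 0, 0, -0.024, -0.1],
  [2.1, 22, 0.3, 0, 0, -0.029, -0.1],
  [2.4, 25.2, 0.3, 0, 0, -0.033, -0.1],
  [2.7, 28.3, 0.3, 0, 0, -0.037, -0.1],
  [3, 31.5, 0.3, 0, 0, -0.041, -0.1],
])

```text
t: 21.53
tool_pos: [585.6, -28.9, -5.2]
tcp_rot: [[0.999, 0.043, -0.022], [0.048, -0.866, 0.498], [0.002, -0.499, -0.867]]
contact_force: [-0.6, -4.2, 6.1]
gripper_width: 50.6
grasp_force: 52.0
```

Request:
arm_command([
  [0.3, 3.1, 0, 0, 0, -0.004, -0.1],
  [0.6, 6.3, 0, 0, 0, -0.008, -0.1],
  [0.9, 9.4, 0, 0, 0, -0.012, -0.1],
  [1.2, 12.6, 0.1, 0, 0, -0.016, -0.1],
  [1.5, 15.7, 0.1, 0, 0, -0.02, -0.1],
  [1.8, 18.9, 0.1, 0, 0, -0.024, -0.1],
  [2.1, 22, 0.1, 0, 0, -0.029, -0.1],
  [2.4, 25.2, 0.1, 0, 0, -0.033, -0.1],
  [2.7, 28.3, 0.1, 0, 0, -0.037, -0.1],
  [3, 31.5, 0.1, 0, 0, -0.041, -0.1],
])

```text
t: 22.37
tool_pos: [588.5, 2.9, -5.3]
tcp_rot: [[1.0, 0.007, -0.002], [0.007, -0.866, 0.499], [0.002, -0.499, -0.866]]
contact_force: [-0.4, -6.2, 7.0]
gripper_width: 50.4
grasp_force: 52.1
```

Request:
arm_command([
  [0.3, 3.1, 0, 0, 0, -0.004, -0.1],
  [0.6, 6.3, 0, 0, 0, -0.008, -0.1],
  [0.9, 9.4, 0, 0, 0, -0.012, -0.1],
  [1.2, 12.6, 0, 0, 0, -0.016, -0.1],
  [1.5, 15.7, 0, 0, 0, -0.02, -0.1],
  [1.8, 18.9, 0, 0, 0, -0.024, -0.1],
  [2.1, 22, 0, 0, 0, -0.029, -0.1],
  [2.4, 25.2, 0, 0, 0, -0.033, -0.1],
  [2.7, 28.3, 0, 0, 0, -0.037, -0.1],
  [3, 31.5, 0, 0, 0, -0.041, -0.1],
])

```text
t: 23.2
tool_pos: [591.6, 34.5, -5.2]
tcp_rot: [[0.999, -0.028, 0.018], [-0.034, -0.866, 0.499], [0.002, -0.5, -0.866]]
contact_force: [-0.3, -5.0, 5.7]
gripper_width: 50.6
grasp_force: 52.1
```

```bash
python3 - <<'E'
from h import *
s=sensors.observe();print(s['tool_pos'],s['contact_force']);print(np.array(s['tcp_rot']).round(3))
a=cam('wrist')['pixels'][20:420,120:420];t=cam('top')['pixels'][150:290,250:355]
o=np.hstack([cv2.resize(a,(400,533)),cv2.resize(t,(400,533),interpolation=cv2.INTER_CUBIC)])
cv2.imwrite('pics/c5.png',o[:,:,::-1])
E
```

```text
[591.56528012  34.47714271  -5.24934257] [-0.25513745 -4.99678345  5.70183599]
[[ 0.999 -0.028  0.018]
 [-0.034 -0.866  0.499]
 [ 0.002 -0.5   -0.866]]
```

View pics/c5.png

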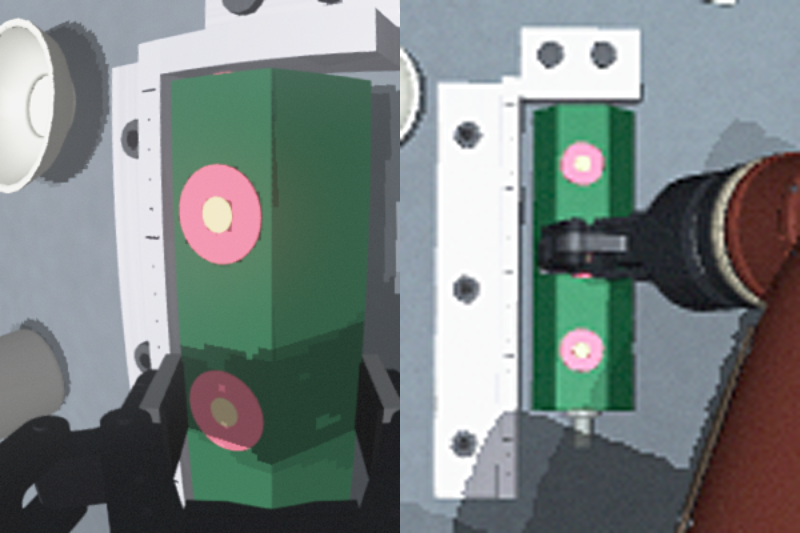

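The view shows the bar parallel to the fence, with small gaps: about 6 mm at the block (right panel rows 100 to 105) and about 8 mm at the fence (columns 519 to 534). I'll creep to the block first.

Request:
arm_command([
  [0.6, 0, 0, 0, 0, 0, -0.1],
  [1.2, 0, 0, 0, 0, 0, -0.1],
  [1.8, -0.1, 0, 0, 0, 0, -0.1],
  [2.4, -0.1, 0, 0, 0, 0, -0.1],
  [3, -0.1, 0, 0, 0, 0, -0.1],
  [3.6, -0.1, 0, 0, 0, 0, -0.1],
  [4, -0.1, 0, 0, 0, 0, -0.1],
  [4.4, -0.1, 0, 0, 0, 0, -0.1],
  [4.7, -0.1, 0, 0, 0, 0, -0.1],
  [5, -0.2, 0, 0, 0, 0, -0.1],
])

```text
t: 24.13
tool_pos: [593.9, 36.0, -5.2]
tcp_rot: [[0.999, -0.03, 0.014], [-0.033, -0.864, 0.502], [-0.003, -0.502, -0.865]]
contact_force: [-8.1, 0.2, 12.0]
gripper_width: 50.7
grasp_force: 52.9
```

Request:
arm_command([
  [0, 0, 0.3, 0, 0, 0, -0.1],
  [0, 0, 0.6, 0, 0, 0, -0.1],
  [0, 0, 0.9, 0, 0, 0, -0.1],
  [0, 0, 1.2, 0, 0, 0, -0.1],
  [0, 0, 1.2, 0, 0, 0, -0.1],
  [0, 0, 1.2, 0, 0, 0, -0.1],
  [0, 0, 1.2, 0, 0, 0, -0.1],
  [0, 0, 1.2, 0, 0, 0, -0.1],
  [0, 0, 1.2, 0, 0, 0, -0.1],
  [0, 0, 1.2, 0, 0, 0, -0.1],
])

```text
t: 24.97
tool_pos: [595.7, 34.9, -4.8]
tcp_rot: [[0.999, -0.028, 0.017], [-0.033, -0.865, 0.5], [0.0, -0.5, -0.866]]
contact_force: [0.3, -0.5, -2.0]
gripper_width: 50.6
grasp_force: 52.2
```

```bash
python3 - <<'E'
from h import *
s=sensors.observe();print(s['tool_pos'],s['contact_force'],s['moment'])
a=cam('wrist')['pixels'][20:240,120:420]
t=cam('top')['pixels'];print(t[170:186,300:310:3].tolist())
E
```

```text
[595.69011494  34.93352187  -4.75757974] [ 0.26802939 -0.45387694 -2.00753009] [-0.81517498  0.04625259  0.03307623]
[[[249, 249, 250], [249, 250, 250], [249, 250, 250], [250, 250, 250]], [[250, 250, 251], [250, 250, 251], [249, 250, 250], [249, 250, 250]], [[249, 250, 250], [249, 250, 250], [249, 249, 250], [250, 251, 251]], [[250, 251, 251], [250, 250, 251], [249, 250, 250], [250, 250, 250]], [[254, 252, 254], [253, 252, 253], [254, 254, 255], [253, 254, 254]], [[238, 245, 243], [238, 246, 243], [244, 240, 245], [241, 241, 243]], [[59, 155, 110], [60, 158, 107], [8, 69, 36], [68, 76, 79]], [[72, 162, 122], [68, 157, 114], [13, 79, 48], [18, 82, 50]], [[73, 163, 120], [77, 164, 121], [31, 87, 56], [25, 85, 56]], [[73, 164, 119], [77, 165, 121], [26, 82, 56], [26, 85, 55]], [[72, 161, 119], [75, 164, 120], [24, 84, 56], [21, 85, 53]], [[73, 164, 118], [77, 166, 119], [33, 87, 59], [18, 79, 52]], [[73, 162, 118], [76, 166, 120], [23, 84, 54], [20, 84, 52]], [[77, 165, 123], [79, 165, 120], [22, 86, 55], [21, 85, 55]], [[76, 165, 118], [74, 164, 118], [24, 85, 56], [29, 88, 55]], [[67, 162, 115], [73, 159, 115], [20, 86, 51], [25, 85, 56]]]
```

The force was bench friction. With the load taken off, it slides freely and is not touching yet, so I'll keep creeping.

Request:
arm_command([
  [0.3, 0, 0, 0, 0, 0, -0.1],
  [0.6, 0, 0, 0, 0, 0, -0.1],
  [0.9, 0, 0, 0, 0, 0, -0.1],
  [1.2, 0, 0, 0, 0, 0, -0.1],
  [1.5, 0, 0, 0, 0, 0, -0.1],
  [1.8, -0.1, 0, 0, 0, 0, -0.1],
  [2, -0.1, 0, 0, 0, 0, -0.1],
  [2, -0.1, 0, 0, 0, 0, -0.1],
  [2, -0.1, 0, 0, 0, 0, -0.1],
  [2, -0.1, 0, 0, 0, 0, -0.1],
])

```text
t: 25.9
tool_pos: [597.7, 34.9, -4.7]
tcp_rot: [[0.999, -0.028, 0.017], [-0.033, -0.865, 0.5], [0.0, -0.501, -0.866]]
contact_force: [0.5, -0.5, -2.8]
gripper_width: 50.7
grasp_force: 52.3
```

Request:
arm_command([
  [0.3, 0, 0, 0, 0, 0, -0.1],
  [0.6, 0, 0, 0, 0, 0, -0.1],
  [0.9, 0, 0, 0, 0, 0, -0.1],
  [1.2, 0, 0, 0, 0, 0, -0.1],
  [1.5, 0, 0, 0, 0, 0, -0.1],
  [1.8, -0.1, 0, 0, 0, 0, -0.1],
  [2, -0.1, 0, 0, 0, 0, -0.1],
  [2, -0.1, 0, 0, 0, 0, -0.1],
  [2, -0.1, 0, 0, 0, 0, -0.1],
  [2, -0.1, 0, 0, 0, 0, -0.1],
])

```text
t: 26.73
tool_pos: [598.7, 35.1, -4.8]
tcp_rot: [[0.999, -0.029, 0.015], [-0.033, -0.865, 0.501], [-0.002, -0.501, -0.865]]
contact_force: [-5.2, 0.4, -1.4]
gripper_width: 50.6
grasp_force: 52.4
```

The plain end touches the block at 5 N. I'll ease off slightly and creep to the fence.

Request:
arm_command([
  [-0.5, 0.3, 0, 0, 0, 0, -0.1],
  [-0.6, 1, 0, 0, 0, 0, -0.1],
  [-0.6, 1.8, 0, 0, 0, 0, -0.1],
  [-0.6, 2.6, 0, 0, 0, 0, -0.1],
  [-0.5, 3.4, 0, 0, 0, 0, -0.1],
  [-0.5, 4.2, 0, 0, 0, 0, -0.1],
  [-0.5, 4.8, 0, 0, 0, 0, -0.1],
  [-0.5, 5.2, 0, 0, 0, 0, -0.1],
  [-0.4, 5.6, 0, 0, 0, 0, -0.1],
  [-0.4, 6, 0, 0, 0, 0, -0.1],
])

```text
t: 27.57
tool_pos: [598.9, 40.7, -4.9]
tcp_rot: [[0.999, -0.029, 0.016], [-0.033, -0.865, 0.5], [-0.001, -0.5, -0.866]]
contact_force: [-4.9, -2.3, -4.2]
gripper_width: 50.7
grasp_force: 52.4
```

Request:
arm_command([
  [0, 0.3, 0, 0, 0, 0, -0.1],
  [0, 0.6, 0, 0, 0, 0, -0.1],
  [0, 0.9, 0, 0, 0, 0, -0.1],
  [0, 1.2, 0, 0, 0, 0, -0.1],
  [0, 1.4, 0, 0, 0, 0, -0.1],
  [0, 1.6, 0, 0, 0, 0, -0.1],
  [0, 1.6, 0, 0, 0, 0, -0.1],
  [0, 1.6, 0, 0, 0, 0, -0.1],
  [0, 1.6, 0, 0, 0, 0, -0.1],
  [0, 1.6, 0, 0, 0, 0, -0.1],
])

```text
t: 28.4
tool_pos: [599.0, 42.4, -4.8]
tcp_rot: [[0.999, -0.029, 0.016], [-0.033, -0.865, 0.5], [-0.0, -0.5, -0.866]]
contact_force: [-3.7, -2.2, -3.1]
gripper_width: 50.7
grasp_force: 52.3
```

Request:
arm_command([
  [0, 0.3, 0, 0, 0, 0, -0.1],
  [0, 0.6, 0, 0, 0, 0, -0.1],
  [0, 0.9, 0, 0, 0, 0, -0.1],
  [0, 1.2, 0, 0, 0, 0, -0.1],
  [0, 1.4, 0, 0, 0, 0, -0.1],
  [0, 1.6, 0, 0, 0, 0, -0.1],
  [0, 1.6, 0, 0, 0, 0, -0.1],
  [0, 1.6, 0, 0, 0, 0, -0.1],
  [0, 1.6, 0, 0, 0, 0, -0.1],
  [0, 1.6, 0, 0, 0, 0, -0.1],
])

```text
t: 29.23
tool_pos: [599.0, 44.0, -4.8]
tcp_rot: [[0.999, -0.029, 0.016], [-0.033, -0.865, 0.5], [-0.0, -0.5, -0.866]]
contact_force: [-4.0, -1.6, -3.6]
gripper_width: 50.5
grasp_force: 52.4
```

Request:
arm_command([
  [0, 0.3, 0, 0, 0, 0, -0.1],
  [0, 0.6, 0, 0, 0, 0, -0.1],
  [0, 0.9, 0, 0, 0, 0, -0.1],
  [0, 1.2, 0, 0, 0, 0, -0.1],
  [0, 1.4, 0, 0, 0, 0, -0.1],
  [0, 1.6, 0, 0, 0, 0, -0.1],
  [0, 1.6, 0, 0, 0, 0, -0.1],
  [0, 1.6, 0, 0, 0, 0, -0.1],
  [0, 1.6, 0, 0, 0, 0, -0.1],
  [0, 1.6, 0, 0, 0, 0, -0.1],
])

```text
t: 30.07
tool_pos: [599.1, 44.1, -4.9]
tcp_rot: [[0.999, -0.029, 0.016], [-0.034, -0.866, 0.498], [-0.0, -0.498, -0.867]]
contact_force: [-6.6, -8.8, -0.8]
gripper_width: 50.8
grasp_force: 53.0
```

Both sides now touch, at about 9 N or less. Next: ease the load, lower fully and release.

Request:
arm_command([
  [0, -0.3, -0.4, 0, 0, 0, -0.1],
  [-0.2, -0.6, -0.8, 0, 0, 0, -0.1],
  [-0.3, -0.8, -1.2, 0, 0, 0, -0.1],
  [-0.3, -0.8, -1.2, 0, 0, 0, -0.1],
  [-0.3, -0.8, -1.2, 0, 0, 0, -0.1],
  [-0.3, -0.8, -1.2, 0, 0, 0, -0.2],
  [-0.3, -0.8, -1.2, 0, 0, 0, -0.3],
  [-0.3, -0.8, -1.2, 0, 0, 0, -0.4],
  [-0.3, -0.8, -1.2, 0, 0, 0, -0.45],
  [-0.3, -0.8, -1.2, 0, 0, 0, -0.5],
])

```text
t: 30.9
tool_pos: [599.7, 44.9, -5.6]
tcp_rot: [[0.999, -0.027, 0.018], [-0.033, -0.865, 0.5], [0.002, -0.501, -0.866]]
contact_force: [-0.5, 0.4, -0.3]
gripper_width: 63.8
grasp_force: 0.0
```

Request:
arm_command([
  [0, 0, 0, 0, 0, 0, -0.5],
  [0, 0, 0, 0, 0, 0, -0.5],
  [-0.1, -2.5, 4.3, 0, 0, 0, -0.5],
  [-0.2, -7.5, 13, 0, 0, 0, -0.5],
  [-0.3, -15, 26, 0, 0, 0, -0.5],
  [-0.4, -22.5, 39, 0, 0, 0, -0.5],
  [-0.5, -30, 52, 0, 0, 0, -0.5],
  [-0.6, -37.5, 65, 0, 0, 0, -0.5],
  [-0.8, -45, 78, 0, 0, 0, -0.5],
  [-1, -52.5, 91, 0, 0, 0, -0.5],
])

```text
t: 31.73
tool_pos: [598.2, -8.6, 86.7]
tcp_rot: [[0.999, -0.028, 0.018], [-0.033, -0.865, 0.5], [0.001, -0.5, -0.866]]
contact_force: [1.0, -0.2, -0.6]
gripper_width: 64.2
grasp_force: 0.0
```

Request:
arm_command([
  [0, -12, 10, 0, 0, 0, -0.5],
  [0, -24, 20, 0, 0, 0, -0.5],
  [0, -36, 30, 0, 0, 0, -0.5],
  [0, -50, 40, 0, 0, 0, -0.5],
  [0, -64, 50, 0, 0, 0, -0.5],
  [0, -78, 60, 0, 0, 0, -0.5],
  [0, -92, 70, 0, 0, 0, -0.5],
  [0, -106, 80, 0, 0, 0, -0.5],
  [0, -120, 80, 0, 0, 0, -0.5],
  [0, -130, 80, 0, 0, 0, -0.5],
])

```text
t: 32.57
tool_pos: [598.2, -139.5, 166.5]
tcp_rot: [[0.999, -0.028, 0.018], [-0.034, -0.866, 0.499], [0.002, -0.5, -0.866]]
contact_force: [0.2, 0.0, -0.1]
gripper_width: 63.8
grasp_force: 0.0
```

```bash
python3 - <<'E'
from m import *
from p import ax
t=cam('top');w=cam('wrist')
r=runner(t,box=(275,165,430,290));print(r[0],sensors.observe()['t'])
u,n=ax(-1.8);d=np.array(r[0][0])-np.array([687.2,51.5]);print('stop frame x,y',d@n[:2],-(d@u[:2]))
a=cv2.resize(t['pixels'][150:290,235:355],(400,466),interpolation=cv2.INTER_CUBIC);b=w['pixels'][:466,60:460]
cv2.imwrite('pics/f1.png',np.hstack([a,b])[:,:,::-1])
E
```

```text
((597.2796630859375, 24.73040771484375), (58.54178237915039, 181.4053955078125), 87.67066955566406) 32.6667
stop frame x,y -29.58084914636129 89.03511344201361
```

View pics/f1.png

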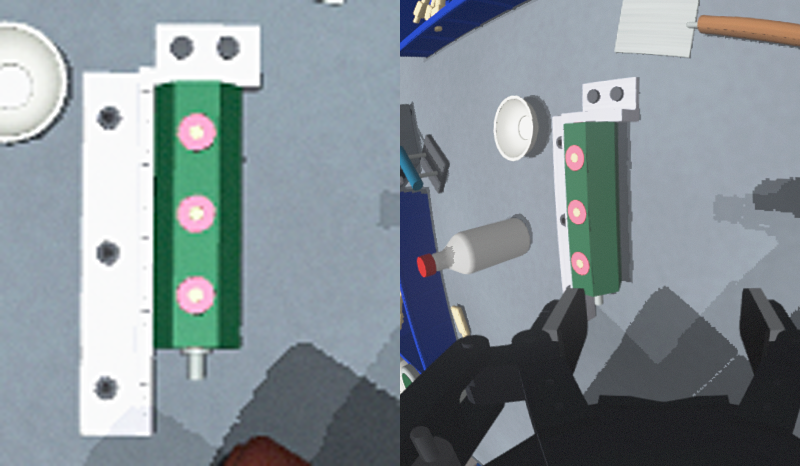

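The bar lies home against the fence and the block with its pads up, at left-panel (195,132), (196,213) and (195,295). It measures -29.6, 89.0 mm in the stop frame and is parallel to the fence within about 0.5°, so I'm handing in.

```bash
python3 -c "
from workcell import close_job
print(close_job())"
```

```text
the job is handed in; nothing more can be done
None
```

The runner was rolled left over two faces, laid flat each time with the gate pads now on top, slid home into the corner stop at about (-29.6, 89.0) mm in the stop's frame, and released; the job was handed in after about 33 s, but no verdict came back.

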